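Press the proud lids of the sample jars home

ROBOT

A 6-joint arm with a two-finger parallel gripper is mounted at the origin on a cart in front of the work surface, level with it; the furniture and walls round the work are solid. World frame = base frame: x ahead of the robot, y to its left, z up, the work surface at z = 0. Lengths are in m, angles in rad, forces in N, time in s.
With the tool pointing down it reaches from about 0.35 to 0.85 m from the base axis. Payload 8.1 kg.
Tool frame: the origin (TCP) lies at the very end of the fingers, on their centre line; the grasp point (between the pads) lies 19 mm behind it; z points along the fingers, y is the line along which they close (so a half turn about z gives the same grasp; the last joint's range is limited). The gripper opens to 93 mm and grips with 3 to 60 N. Pads are 15 mm wide; open, the fingers measure 128 mm over their backs; the gripper's body (75 mm by 188 mm) begins 65 mm behind the grasp point.
Start: joints at [-1.35, 0.13, 1.488, -0, 1.523, -0.085], TCP at [0.181, -0.572, 0.219] pointing down, gripper open.
Joint ranges: [-2.96, 2.96], [-0.89, 2.26], [0.02, 2.5], [-1.34, 4.48], [0, 2.73], [-2.66, 2.66]. Speed limits (rad/s): [2.39, 2.39, 2.79, 3.14, 3.14, 3.14].

INTERFACE

Orientations are given as a rotation vector (axis times angle).
In Python, from plant import robot gives the robot as it stands. The module is installed in compiled form; this text tells all that it offers.
- The arm moves only by the tool play_rows, never from a script. Its argument "increments" is text: rows parted by semicolons, each of 5 numbers parted by spaces: the shift along the tool's x, y, z in mm, then the turn about the tool's z in degrees, then the closure, from -1 (fully open) to 1 (shut). In form: dx dy dz yaw claw; .... A call has 1 to 20 rows; each row is the pose to reach, as a shift and turn from the pose commanded when the call began, along the tool's axes at that moment; what a row does not reach only later rows make up. A row lasts 1/10 s, in which the tool goes at most 50 mm and 8.59 degrees, less where a joint would pass 70% of its speed; a pose out of reach is approached as far as the arm can. A call with a gripper value outside its range is refused whole. The fingers move at their own pace and stop on an object; "force" is the grip in N (left out, the last holds). Time passes only in rows, so rows that repeat a pose let the fingers close. It gives the time, the measured TCP pose, the force, the opening and the grip force at its end, in the units of the state.
- robot.read_state(): the state, without advancing time (a new reading comes with each control period).
- robot.read_camera(name): name is "side" or "top" or "wrist"; returns the picture (420x560x3 uint8, blue, green, red); there is no depth.
- robot.calibration(name): a dict with "vertical_fov" (degrees; the focal length in pixels is half the picture's height over the tangent of half this angle, whatever the lens; pixels are square), "cx", "cy" (the principal point, pixels), "rvec" (rotation vector, rad) and "tvec" (3), from world to camera coordinates, as OpenCV has them. Camera axes: x right, y down, z forward; pixel columns grow to the right and rows downward; lengths in m; the calibration is good to about 2 mm. A picture is of the moment at which its call begins: read the wrist's pose just before it. calibration takes no time and is no camera call; for the wrist camera it gives the pose at the moment of the call.
- robot.close_job(): hands the job in; it is judged then, once.
Trained networks look in the newest picture that a camera, given by its name, has taken for a name from the list of things; names that differ only in an ending like _2 or _b are one class to them, and where a whole thing is asked for, a point or a joint stands for the part that bears it (a point fixed in the world has none). Each returns a list of dicts, best first, with "conf" (0 to 1); they miss things now and then, are a little off and sometimes report something else, mostly with a low value. They report only what shows in the picture. A call takes as long as a camera call. They do not tell look-alikes from the thing itself.
- robot.recognise(camera, query): "centre" ([x, y, z] in m, in world coordinates, good to about 4 mm: the middle of the surface that is visible of it).
- robot.regions_of(camera, query): "pixels" (420x560 bool, what is visible of it).
- robot.landmark_of(camera, query): "centre" ([x, y, z] in m, in world coordinates, good to about 4 mm: a listed point, or the origin of a listed thing).
The state is a dict: "t": time; "q": joint angles; "dq": joint speeds; "joint_torque": joint torques, N m; "tool_pos": TCP position; "orientation": TCP orientation; "force": force on the tool from outside, world axes, zero at the start; "wrist_torque": the same for the moment, N m; "opening": finger opening in m; "gripper_force": force on a finger pad.
Only numpy, scipy, OpenCV 4.12 (cv2) and the standard library are available. Lean on these libraries where they do the work, as an engineer would, in place of code of your own. Each camera call takes 0.05 s, during which the arm holds its last target. There are 200 camera calls.

TASK

Three white sample jars with black push-on lids stand on the bench; one is closed, but on the other two the lid is not seated and a white band of neck shows under it. Press those two lids straight down until they are fully home like the third, and leave all three jars standing upright where they are.

Things in the scene. Friction and masses are not known exactly. Their poses are not given: they have to be found in the camera images.
- jar_a: one of three alike white wide-mouth sample jars, loose, 74 mm across, 0.5 kg, 71 mm high to the shoulder on which the lid's skirt rests when home; origin at the centre of its underside, z up its axis
- lid_a (a joint): push-on lid of jar_a, black, ribbed, flat-topped, 68 mm across and 26 mm high, centred on the jar's axis. Value in m: 0 = standing 20 mm proud (lid top 117 mm above the jar's underside), 0.020 = fully home (lid top 97 mm above it); grows as the lid goes down. It slides on the neck with about 8 N of friction and stays where it is left
- jar_b: one of three alike white wide-mouth sample jars, loose, 74 mm across, 0.5 kg, 71 mm high to the shoulder on which the lid's skirt rests when home; origin at the centre of its underside, z up its axis
- lid_b (a joint): push-on lid of jar_b, black, ribbed, flat-topped, 68 mm across and 26 mm high, centred on the jar's axis. Value in m: 0 = standing 20 mm proud (lid top 117 mm above the jar's underside), 0.020 = fully home (lid top 97 mm above it); grows as the lid goes down. It slides on the neck with about 8 N of friction and stays where it is left
- jar_c: one of three alike white wide-mouth sample jars, loose, 74 mm across, 0.5 kg, 71 mm high to the shoulder on which the lid's skirt rests when home; origin at the centre of its underside, z up its axis
- lid_c (a joint): push-on lid of jar_c, black, ribbed, flat-topped, 68 mm across and 26 mm high, centred on the jar's axis. Value in m: 0 = standing 20 mm proud (lid top 117 mm above the jar's underside), 0.020 = fully home (lid top 97 mm above it); grows as the lid goes down. It slides on the neck with about 8 N of friction and stays where it is left
Mind the look-alikes: they are no part of the job. Leave any red look-alike of the jar_a alone.

How it is judged:
By the outcome, as a careful person would: the job done as asked, in the order asked, and still so for the second after the job is handed in, with the robot touching nothing.
It also fails if it takes over 35 s, if anything falls off the work surface, if the arm or the gripper's body presses on something with over 40 N, if the wrist force passes 120 N, or if a joint passes its speed limit or range.

## Working session

There is one attempt and no reset: what is moved stays moved. The work goes in short steps, Python scripts to look and compute and a tool call to move; the robot and the scene stay as the last step left them, time stands still between calls to the robot, and variables do not carry over. Pictures are saved under pics/ and viewed, at most 10 in all, crops included, and the job is handed in when it is done.

Besides the shell and the picture viewer there is one more tool, called after "Emit:" by a JSON object that holds its "api" and its "payload". play_rows: Moves the arm, as the interface text tells. Its arguments: {"type":"object","properties":{"increments":{"type":"string"},"force":{"type":"number"}},"required":["increments"]}

```bash
mkdir -p pics; python3 - <<'E'
from plant import robot
import cv2,numpy as np
a=robot.read_camera("top");b=robot.read_camera("side")
cv2.imwrite("pics/a.png",a);cv2.imwrite("pics/b.png",b)
for c in("top","side"):
  for q in("jar_a","lid_a"):
    for r in robot.landmark_of(c,q): print(c,q,"lm",np.round(r["centre"],3),round(r["conf"],2))
    for r in robot.recognise(c,q): print(c,q,"rec",np.round(r["centre"],3),round(r["conf"],2))
s=robot.read_state();print(s["t"],s["tool_pos"],s["orientation"],s["opening"])
E
```

```text
top jar_a lm [0.524 0.036 0.002] 0.93
top jar_a lm [ 0.552 -0.331 -0.002] 0.68
top jar_a lm [ 0.551 -0.19   0.002] 0.68
top jar_a lm [ 0.419  0.096 -0.004] 0.64
top jar_a rec [ 0.548 -0.323  0.114] 0.91
top jar_a rec [0.417 0.086 0.113] 0.88
top jar_a rec [ 0.546 -0.188  0.1  ] 0.86
top jar_a rec [0.518 0.032 0.116] 0.83Traceback (most recent call last):
  File "<stdin>", line 7, in <module>
ValueError: it knows: jar
```

View pics/a.png

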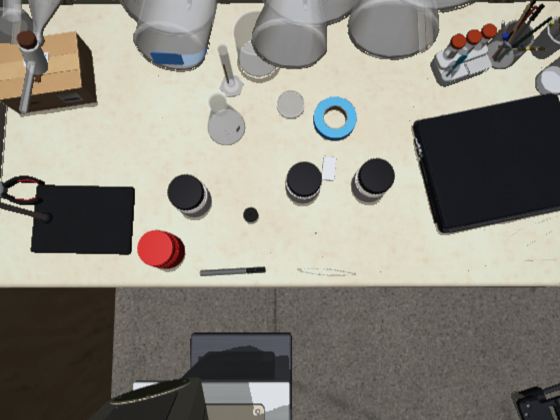

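View pics/b.png

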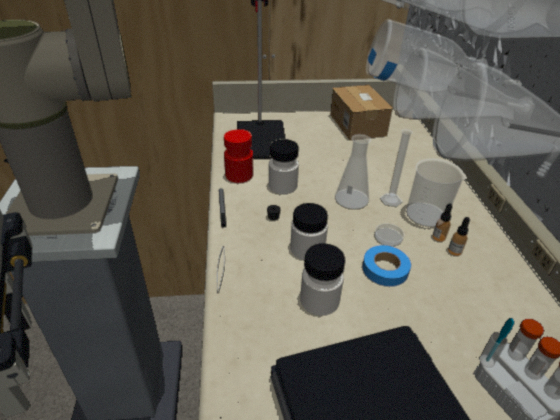

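```bash
python3 - <<'E'
from plant import robot
import cv2,numpy as np
for q in("lm","rec"):
    for r in (robot.landmark_of if q=="lm" else robot.recognise)("side","jar_a"): print(q,np.round(r["centre"],3),round(r["conf"],2))
s=robot.read_state();print(s["t"],s["tool_pos"],s["orientation"],s["opening"])
for c in("top","side"):
  k=robot.calibration(c);f=210/np.tan(np.radians(k["vertical_fov"]/2))
  K=np.array([[f,0,k["cx"]],[0,f,k["cy"]],[0,0,1]])
  P=np.array([(x,y,z) for x,y in((.522,.034),(.55,-.327),(.549,-.189),(.418,.091)) for z in(0,.071,.097,.117)])
  print(c,cv2.projectPoints(P,np.array(k["rvec"]),np.array(k["tvec"]),K,None)[0].reshape(4,4,2).round().tolist())
E
```

```text
lm [ 0.415  0.096 -0.004] 0.97
lm [ 0.557 -0.328  0.003] 0.96
lm [ 0.554 -0.191  0.007] 0.76
lm [0.522 0.041 0.002] 0.55
rec [ 0.552 -0.355  0.075] 0.97
rec [0.418 0.068 0.069] 0.68
rec [0.52  0.013 0.072] 0.61
rec [ 0.549 -0.214  0.086] 0.57
0.3 [ 0.18062791 -0.57195925  0.21826107] [-3.10425221e+00 -4.78399753e-01  6.91053742e-05] 0.09280863448463575
top [[[197.0, 201.0], [192.0, 195.0], [189.0, 193.0], [188.0, 191.0]], [[366.0, 187.0], [372.0, 181.0], [374.0, 178.0], [376.0, 176.0]], [[302.0, 188.0], [303.0, 182.0], [304.0, 179.0], [304.0, 177.0]], [[169.0, 249.0], [162.0, 247.0], [159.0, 246.0], [156.0, 246.0]]]
side [[[282.0, 188.0], [283.0, 164.0], [283.0, 154.0], [284.0, 147.0]], [[317.0, 299.0], [320.0, 273.0], [321.0, 263.0], [322.0, 254.0]], [[305.0, 248.0], [308.0, 223.0], [309.0, 213.0], [309.0, 205.0]], [[240.0, 176.0], [239.0, 153.0], [239.0, 143.0], [238.0, 136.0]]]
```

The top picture shows black lids at about (187,191), (304,181) and (374,176), and the red look-alike at (158,248). The side view has the same three black lids at (284,150), (310,215) and (324,260), but it's too coarse to judge the neck bands, so I'll enlarge it.

```bash
python3 - <<'E'
import cv2
b=cv2.imread("pics/b.png")[125:325,220:360]
cv2.imwrite("pics/c.png",cv2.resize(b,None,fx=3,fy=3,interpolation=cv2.INTER_CUBIC))
E
```

```text
(no output)
```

View pics/c.png

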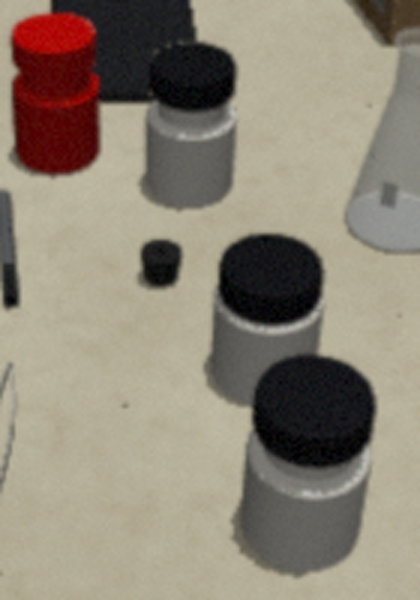

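The enlarged view shows a white neck band on the far jar (0.522, 0.035) and the near jar (0.551, -0.328). The middle jar (0.549, -0.19) is closed. I'll start with the near jar, fingers shut.

Emit:
{"api": "play_rows", "payload": {"increments": "45 -12 0 0 1;90 -25 0 0 1;135 -38 0 0 1;180 -51 0 0 1;225 -64 0 0 1;270 -77 0 0 1;315 -90 0 0 1;360 -102 0 0 1;400 -114 0 0 1;426 -121 20 0 1;426 -121 50 0 1;426 -121 80 0 1;426 -121 80 0 1;426 -121 80 0 1", "force": 20}}

```text
t: 1.7
tool_pos: [0.55, -0.3283, 0.1385]
orientation: [-3.104, -0.478, 0.002]
force: [0.7, -0.5, -0.0]
opening: 0.0006
gripper_force: 0.0
```

```bash
python3 - <<'E'
from plant import robot
import cv2,numpy as np
a=robot.read_camera("side");cv2.imwrite("pics/d.png",cv2.resize(a[90:330,180:460],None,fx=2.5,fy=2.5))
s=robot.read_state();print(s["t"],s["tool_pos"],s["orientation"],s["force"],s["opening"])
E
```

```text
1.75 [ 0.55085794 -0.32904068  0.14016399] [3.10415598e+00 4.77808549e-01 1.56410387e-03] [ 0.54748251 -0.04332247  1.24813579] 0.00048840869254009
```

View pics/d.png

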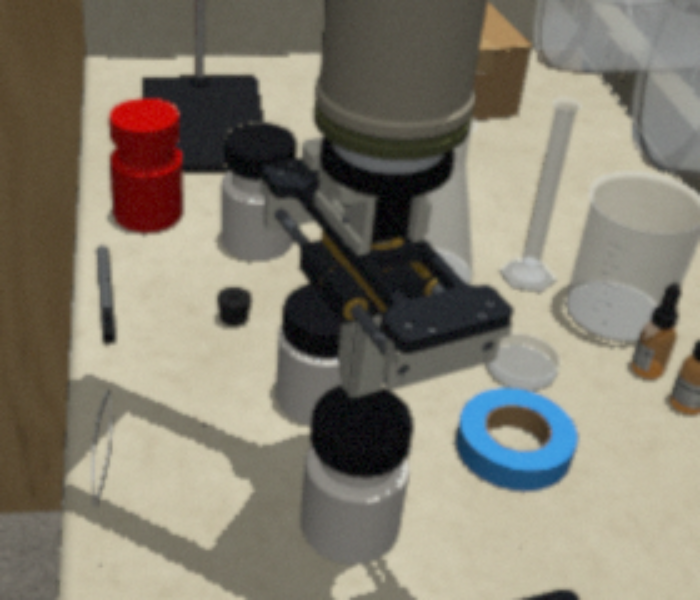

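The shut fingertips, at about (362,390) in the crop, sit over the near lid's centre at (360,425). Now I press slowly.

Emit:
{"api": "play_rows", "payload": {"increments": "0 0 10 0 1;0 0 18 0 1;0 0 21 0 1;0 0 24 0 1;0 0 27 0 1;0 0 30 0 1;0 0 33 0 1;0 0 36 0 1;0 0 38 0 1;0 0 40 0 1;0 0 40 0 1"}}

```text
t: 2.85
tool_pos: [0.5504, -0.3286, 0.0995]
orientation: [3.105, 0.478, -0.0]
force: [-2.2, 2.2, 5.3]
opening: 0.0006
gripper_force: 2.7
```

Emit:
{"api": "play_rows", "payload": {"increments": "0 0 1 0 1;0 0 2 0 1;0 0 3 0 1;0 0 3 0 1"}}

```text
t: 3.25
tool_pos: [0.5507, -0.3288, 0.0974]
orientation: [3.104, 0.478, 0.001]
force: [-4.4, 2.5, 9.6]
opening: 0.0007
gripper_force: 4.9
```

Emit:
{"api": "play_rows", "payload": {"increments": "0 0 1 0 1;0 0 1 0 1;0 0 2 0 1;0 0 2 0 1"}}

```text
t: 3.65
tool_pos: [0.5514, -0.3293, 0.0975]
orientation: [3.103, 0.478, 0.003]
force: [-8.1, 5.1, 19.9]
opening: 0.0003
gripper_force: 10.3
```

It has stopped at 97 mm with the force rising, so it's home. I'll lift, then move to the far jar (+0.364 y, -0.028 x) at a safe height.

Emit:
{"api": "play_rows", "payload": {"increments": "0 0 1 0 1;0 0 1 0 1;0 0 -10 0 1;0 0 -50 0 1;0 0 -80 0 1;10 -40 -90 0 1;22 -88 -90 0 1;34 -136 -90 0 1;46 -184 -90 0 1;58 -232 -90 0 1;70 -280 -90 0 1;80 -325 -90 0 1;83 -357 -80 0 1;83 -357 -45 0 1;83 -357 -45 0 1;83 -357 -45 0 1"}}

```text
t: 5.25
tool_pos: [0.5215, 0.0367, 0.1385]
orientation: [-3.105, -0.478, 0.003]
force: [1.1, -0.2, 1.1]
opening: 0.0005
gripper_force: 0.0
```

```bash
python3 - <<'E'
from plant import robot
import cv2,numpy as np
a=robot.read_camera("side");cv2.imwrite("pics/e.png",cv2.resize(a[90:330,180:460],None,fx=2.5,fy=2.5))
for r in robot.landmark_of("side","jar_a"): print(np.round(r["centre"],3),round(r["conf"],2))
s=robot.read_state();print(s["t"],s["tool_pos"],s["orientation"],s["force"])
E
```

```text
[ 0.551 -0.192  0.002] 0.98
[ 0.416  0.095 -0.002] 0.91
[0.525 0.039 0.002] 0.8
[ 0.555 -0.329  0.003] 0.61
5.35 [0.52309196 0.03614992 0.1402507 ] [3.10481156e+00 4.76641962e-01 2.68372834e-03] [ 0.6809219  -0.45285564 -0.04586338]
```

View pics/e.png

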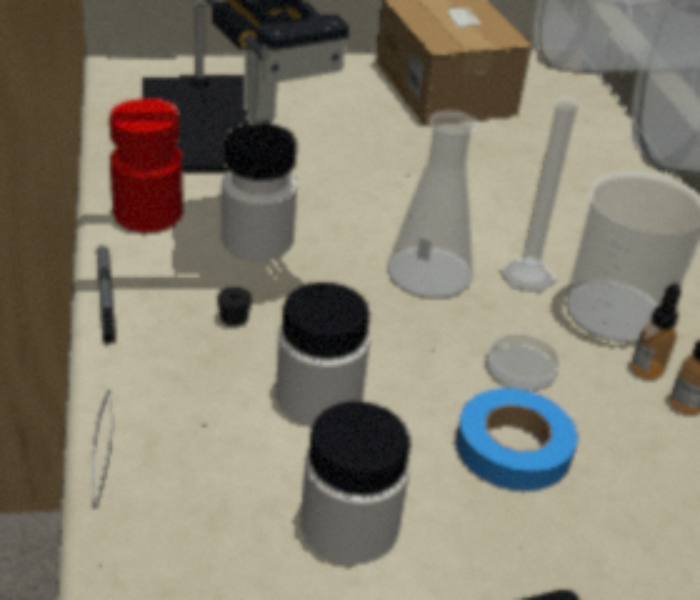

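The near lid at (358,445) is now seated like the middle one, and its jar hasn't moved. The fingers, at about (260,120), are over the far lid at (260,140), so I'll do the same press there.

Emit:
{"api": "play_rows", "payload": {"increments": "0 0 10 0 1;0 0 18 0 1;0 0 21 0 1;0 0 24 0 1;0 0 27 0 1;0 0 30 0 1;0 0 33 0 1;0 0 36 0 1;0 0 39 0 1;0 0 42 0 1;0 0 44 0 1;0 0 44 0 1"}}

```text
t: 6.55
tool_pos: [0.5229, 0.0365, 0.0973]
orientation: [3.104, 0.478, 0.002]
force: [-9.4, -0.5, 21.1]
opening: 0.0011
gripper_force: 10.8
```

Emit:
{"api": "play_rows", "payload": {"increments": "0 0 1 0 1;0 0 1 0 1;0 0 2 0 1;0 0 2 0 1"}}

```text
t: 6.95
tool_pos: [0.5239, 0.0364, 0.0975]
orientation: [3.104, 0.478, 0.006]
force: [-14.3, -1.8, 34.8]
opening: 0.0005
gripper_force: 17.4
```

Firmly home at 97 mm. Retreat.

Emit:
{"api": "play_rows", "payload": {"increments": "0 0 -10 0 1;0 0 -50 0 1;0 0 -95 0 1;-20 40 -110 0 1;-50 80 -120 0 1;-80 120 -120 0 1;-110 160 -120 0 1;-130 200 -120 0 1;-140 240 -120 0 1;-140 280 -120 0 1;-140 310 -120 0 1;-140 310 -120 0 1"}}

```text
t: 8.15
tool_pos: [0.4817, -0.3042, 0.2118]
orientation: [3.106, 0.473, -0.001]
force: [-0.6, 0.9, -0.3]
opening: 0.0002
gripper_force: 0.0
```

```bash
python3 - <<'E'
from plant import robot
import cv2,numpy as np
a=robot.read_camera("side");cv2.imwrite("pics/f.png",cv2.resize(a[90:330,180:460],None,fx=2.5,fy=2.5))
s=robot.read_state();print(s["t"],s["tool_pos"],s["force"])
E
```

```text
8.2 [ 0.48158049 -0.30231142  0.21178483] [-0.49764303  0.93776297 -0.71272644]
```

View pics/f.png

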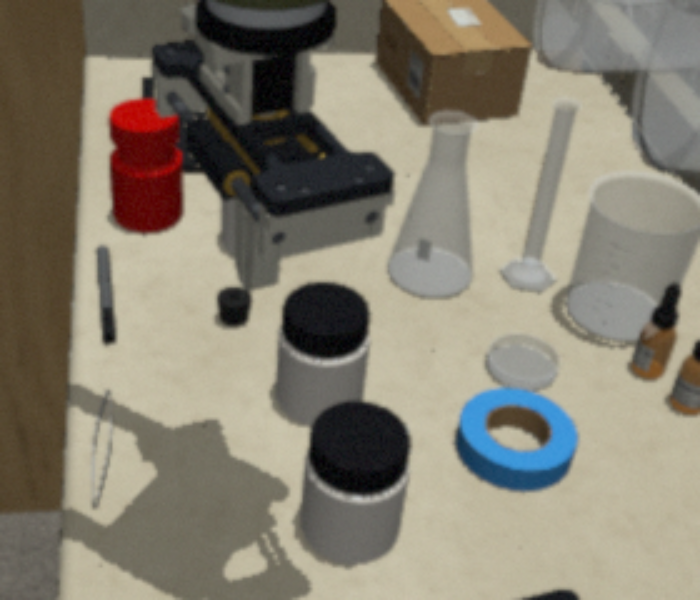

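The gripper hides the far jar in this view. The near and middle jars, at (355,485) and (323,355), are closed. I'll move it back over the robot's side (raised) and look once more.

Emit:
{"api": "play_rows", "payload": {"increments": "-45 12 -5 0 1;-90 25 -5 0 1;-135 38 -5 0 1;-180 51 -5 0 1;-225 64 -5 0 1;-270 77 -5 0 1;-315 90 -5 0 1;-330 95 -5 0 1;-330 95 -5 0 1;-330 95 -5 0 1"}}

```text
t: 9.2
tool_pos: [0.1968, -0.49, 0.2175]
orientation: [-3.104, -0.478, -0.001]
force: [0.9, -0.9, 0.5]
opening: 0.0006
gripper_force: 0.0
```

```bash
python3 - <<'E'
from plant import robot
import cv2,numpy as np
a=robot.read_camera("side");cv2.imwrite("pics/g.png",cv2.resize(a[90:330,180:460],None,fx=2.5,fy=2.5))
s=robot.read_state();print(s["t"],s["tool_pos"],s["force"],abs(s["dq"]).max())
E
```

```text
9.25 [ 0.19718068 -0.48981925  0.21757201] [ 0.40972339  0.66863386 -0.6384363 ] 0.012616493545747842
```

View pics/g.png

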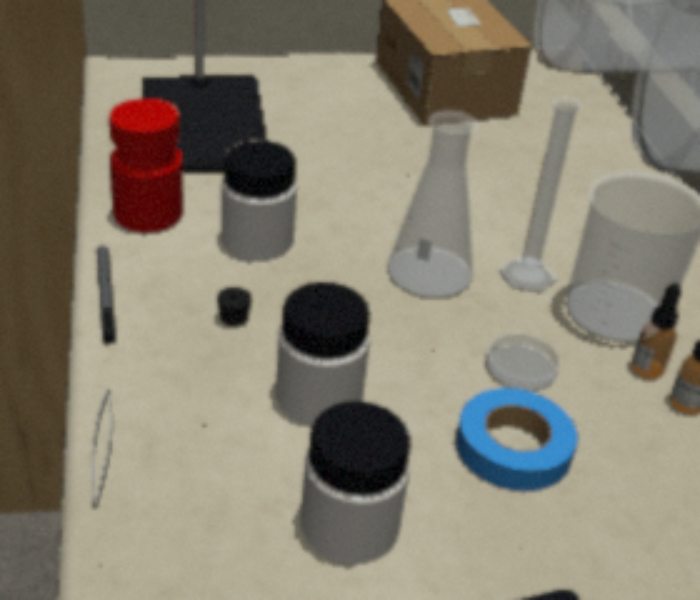

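All three lids, at (260,168), (325,320) and (358,447), are seated. The jars are upright in place and the red look-alike is untouched.

```bash
python3 -c "
from plant import robot
print(robot.close_job())"
```

```text
the job is handed in; nothing more can be done
None
```

I pressed both raised lids fully home (tops at about 97 mm, like the third), left all three jars upright in place and the red look-alike untouched, and handed the job in at about 9.3 s; no verdict came back.

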